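# Clip the chopper's lid home and give it one test pulse

### The job

The cordless mini chopper has just been washed: put its lid back on, pressing both ears down between the spring clips of the towers until the lid sits fully home and flat. Only then twist the sprung pulse knob on the sloping panel clockwise to its stop, hold it there for about a second, and let go so that it springs back. Leave the cup, the pepper mill and the lemon where they are.

Things in the scene. Friction and masses are not known exactly. Their poses are not given: they have to be found in the camera images.
- chopper: white mini chopper, fixed on the worktop, 227 (x) x 150 (y) x 120 (z) mm. Origin: centre of its footprint; z up; -x is its front, with a panel rising away from the front at 35 degrees to the horizontal, the black knob in its middle. Behind it an open steel bowl, 106 mm wide, rim 99.5 mm above the worktop, axis 52 mm behind the origin (+x), between two white towers at +y and -y.
- lid_seat (a point): point on the bowl's axis, 100 mm above the worktop, level with the slot floors: here the lid's origin must come to lie, its ears along the chopper's y. Axes as the chopper's; the slots are 64 mm to +y and -y. Pressing the lid home takes some 6 to 15 N in all.
- slot_a (a point): middle of the slot floor in the +y tower; the other tower mirrors it at -y. Slot: 23 mm wide (x) between two posts that rise 20 mm above its floor, 19.5 mm long (y), open at the top and both y ends. From each wall a rounded steel spring clip bulges 3 mm into the slot, 10.7 mm above the floor: a passing ear pushes each aside 1.5 mm and they close over its top once it is home.
- lid: loose grey lid, 0.08 to 0.17 kg: round plate 108 mm wide, 6 mm thick, with two ears along its own +y and -y, each 20 mm wide, 6 mm thick, ends 71 mm from the centre. On top a finger bar 16 mm thick (x), 62 mm long (y), from 6 to 37 mm above the underside. Origin: centre of the flat underside; z up. Starts lying right way up on the worktop. Half a turn makes no difference.
- pulse_knob (a joint): angle of the black pulse knob (rad): 0 at rest, grows as it is turned clockwise as seen by someone looking at the panel, stop at 1.1. A spring pulls it back to 0, with 0.04 N m at rest and 0.15 N m at the stop.
- knob_grip (a point): point on the knob's axis 29 mm above the panel, fit for the middle of the finger pads. Turns with the knob: z out of the panel along the axis, up and to the front, 35 degrees from vertical; x along the knob's bar, up the slope at rest. The bar is 44 mm long, 13 mm thick, 7 to 31 mm above the panel, on a round skirt 48 mm wide, 7 mm high.
- cup: white espresso cup 50 mm high, 63 mm wide (93 mm with its handle), standing behind the work; leave alone. Origin: centre of its underside
- pepper_mill: wooden pepper mill 140 mm high, 58 mm in diameter, standing behind the work; leave alone. Origin: centre of its underside
- lemon: yellow lemon 78 x 55 x 56 mm lying behind the work; leave alone. Origin: at its underside
Not all that is in view belongs to the job. Several things have the shape of the lid; the one meant has the colours described above.

How it is judged (in metres and radians):
On the way, in this order (a step that is already met when the one before it is completed fails the run):
1. the lid sits fully home, flat on the slot floors under the clips (z of lid in the frame of lid_seat below 0.0025 m and horizontal distance between lid and lid_seat below 0.005 m and angle between the z axis of lid and the z axis of chopper, either way round below 0.035 rad and angle between the y axis of lid and the y axis of chopper, either way round below 0.09 rad), for 0.2 s.
2. the knob is held at its stop (value of joint pulse_knob above 1 rad), for 0.4 s.
At the end, for the whole second after the job is handed in: The lid lies at rest within 2.5 mm of its seat height, within 5 mm sideways, flat within 2 degrees and with its ears in the slots (5 degrees), and the knob, after being held within 0.1 rad of its stop for 0.4 s, is let go and back within 0.08 rad of rest (all of step 1 and z of lid in the frame of lid_seat above -0.003 m and value of joint pulse_knob below 0.08 rad and linear speed of lid below 0.01 m/s); the robot touches nothing.
It fails at once if the knob is turned more than 0.3 rad while the lid is not home (value of joint pulse_knob above 0.3 rad and (z of lid in the frame of lid_seat above 0.0035 m or horizontal distance between lid and lid_seat above 0.006 m)).
It fails at once if the cup, the pepper mill or the lemon is moved more than 3 cm or knocked over (distance of any of cup, pepper_mill, lemon from where it was at the start of the episode above 0.03 m or angle between any of cup, pepper_mill's own z axis and vertical above 0.5 rad).
It also fails if it takes over 58 s, if anything falls off the work surface, if the arm or the gripper's body presses on something with over 40 N, if the wrist force passes 120 N, or if a joint passes its speed limit or range.

### The arm

A 6-joint arm with a two-finger parallel gripper is mounted at the origin on a cart in front of the work surface, level with it; the furniture and walls round the work are solid. World frame = base frame: x ahead of the robot, y to its left, z up, the work surface at z = 0. Lengths are in mm, angles in rad, forces in N, time in s.
With the tool pointing down it reaches from about 350 to 975 mm from the base axis. Payload 7.1 kg.
Tool frame: the origin (TCP) lies on the centre line of the jaws, within the pads' length; the fingertips stand 17 mm ahead of it and the grasp point (between the pads) lies 2 mm behind it (tip_extent is the distance from the TCP to the fingertips, in mm); z points along the fingers, y is the line along which they close (so a half turn about z gives the same grasp; the last joint's range is limited). The gripper opens to 88 mm and grips with 3 to 60 N. Pads are 20 mm wide; open, the fingers measure 115 mm over their backs; the gripper's body (75 mm by 178 mm) begins 61 mm behind the grasp point.
Start: joints at [1.202, 0.423, 1.63, -0, 1.089, -0.019], TCP at [214.162, 587.145, 239.675] pointing down, gripper open.
Joint ranges: [-3, 3], [-0.9, 2.11], [0.09, 2.58], [-1.31, 4.45], [0.11, 2.69], [-2.54, 2.54]. Speed limits (rad/s): [2.39, 2.39, 3.01, 3.14, 3.14, 3.14].

### API

Orientations are given as a rotation vector (axis times angle).
In Python, from workcell import get_obs, get_image, camera_model, close_job, look_for, outline_of, pinpoint, tip_extent gives the robot as it stands.
- The arm moves only by the shell command python3 -m jog 'ROWS'. ROWS is text: rows parted by semicolons, each of 7 numbers parted by spaces: the shift along the tool's x, y, z as a fraction of full scale, then the turn, a rotation vector about the tool's x, y, z as a fraction of full scale, then the closure, from -1 (fully open) to 1 (shut). A call has 1 to 8 rows; each row is the pose to reach, as a shift and turn from the pose commanded when the call began, along the tool's axes at that moment; what a row does not reach only later rows make up. Full scale, the value 1, is 0.2 m for a shift and 30 degrees for a turn. A row lasts 1/10 s, in which the tool goes at most 50 mm and 8.59 degrees, less where a joint would pass 70% of its speed; a pose out of reach is approached as far as the arm can. A call with a number of a shift or a turn outside -1 to 1 is refused whole. A call with a gripper value outside its range is refused whole. The fingers move at their own pace and stop on an object; the grip force is fixed at half the most. Time passes only in rows, so rows that repeat a pose let the fingers close. It gives the time, the measured TCP pose, the force, the opening and the grip force at its end, in the units of the state.
- get_obs(): the state, without advancing time (a new reading comes with each control period).
- get_image(name): name is "side" or "top"; returns the picture (400x640x3 uint8, red, green, blue); there is no depth.
- camera_model(name): a dict with "fx", "fy", "cx", "cy" (pixels), "origin" and "orientation" of the camera in the world. Camera axes: x right, y down, z forward; pixel columns grow to the right and rows downward; lengths in mm; the calibration is good to about 2 mm. A picture is of the moment at which its call begins. camera_model takes no time and is no camera call.
- close_job(): hands the job in; it is judged then, once.
Trained networks look in the newest picture that a camera, given by its name, has taken for a name from the list of things; names that differ only in an ending like _2 or _b are one class to them, and where a whole thing is asked for, a point or a joint stands for the part that bears it (a point fixed in the world has none). Each returns a list of dicts, best first, with "confidence" (0 to 1); they miss things now and then, are a little off and sometimes report something else, mostly with a low value. They report only what shows in the picture. A call takes as long as a camera call. They do not tell look-alikes from the thing itself.
- look_for(target, camera): "xyz" ([x, y, z] in mm, in the coordinates of the camera as it stood for that picture, good to about 4 mm: the middle of the surface that is visible of it).
- outline_of(target, camera): "mask" (400x640 bool, what is visible of it).
- pinpoint(target, camera): "xyz" ([x, y, z] in mm, in the coordinates of the camera as it stood for that picture, good to about 4 mm: a listed point, or the origin of a listed thing).
The state is a dict: "t": time; "qpos": joint angles; "qvel": joint speeds; "joint_torque": joint torques, N m; "ee_pos": TCP position; "orientation": TCP orientation; "ft_force": force on the tool from outside, world axes, zero at the start; "moment": the same for the moment, N m; "width": finger opening in mm; "grasp_force": force on a finger pad.
Only numpy, scipy, OpenCV 4.12 (cv2) and the standard library are available. Lean on these libraries where they do the work, as an engineer would, in place of code of your own. Each camera call takes 0.05 s, during which the arm holds its last target. There are 200 camera calls.

## Working session

There is one attempt and no reset: what is moved stays moved. The work goes in short steps, Python scripts to look and compute and a shell command to move; the robot and the scene stay as the last step left them, time stands still between calls to the robot, and variables do not carry over. Pictures are saved under pics/ and viewed, at most 10 in all, crops included, and the job is handed in when it is done.

```bash
ls; mkdir -p pics; cat > h.py <<'E'
import numpy as np, cv2
from scipy.spatial.transform import Rotation as R
from workcell import *
def cam(n):
    m=camera_model(n); o=np.array(m["orientation"],float)
    Rm=R.from_rotvec(o).as_matrix() if o.size==3 else (o.reshape(3,3) if o.size==9 else None)
    return m,Rm,np.array(m["origin"],float)
def toworld(n,p):
    m,Rm,o=cam(n); return Rm@np.array(p)+o
def ray(n,u,v,z):
    m,Rm,o=cam(n); d=Rm@np.array([(u-m["cx"])/m["fx"],(v-m["cy"])/m["fy"],1]); return o+d*(z-o[2])/d[2]
def proj(n,p):
    m,Rm,o=cam(n); c=Rm.T@(np.array(p,float)-o); return np.array([m["fx"]*c[0]/c[2]+m["cx"],m["fy"]*c[1]/c[2]+m["cy"]])
def tool():
    s=get_obs(); return np.array(s["ee_pos"]),R.from_rotvec(s["orientation"]).as_matrix(),s
E
python3 - <<'E'
from h import *
for n in("top","side"):
    print(camera_model(n))
    cv2.imwrite(f"pics/{n}0.png",get_image(n)[:,:,::-1])
    for t in("lid","chopper","lid_seat","slot_a","knob_grip","cup","pepper_mill","lemon"):
        for r in pinpoint(t,n)[:4]: print(n,t,round(r["confidence"],2),toworld(n,r["xyz"]).round(0))
print(get_obs())
E
```

```text
pics
{'fx': 432.7251923633967, 'fy': 432.7251923633967, 'cx': 318.75291662430624, 'cy': 202.50111700883636, 'origin': array([ 453.00354834,  -25.15695115, 1179.75849656]), 'orientation': array([-2.19015767,  2.12968521, -0.17769278])}
top lid 0.82 [445. 248.  -1.]
top lid 0.8 [513.  57.  -1.]
top lid 0.7 [ 743. -134.   -1.]
top chopper 0.73 [ 522. -241.    1.]
top lid_seat 0.77 [ 572. -251.   99.]
top slot_a 0.6 [ 585. -188.  100.]
top slot_a 0.56 [ 430. -223.   89.]
top knob_grip 0.78 [ 428. -223.   91.]
top cup 0.74 [745. -46.   3.]
top pepper_mill 0.66 [ 743. -130.    1.]
top lemon 0.84 [ 737. -309.   -4.]
{'fx': 373.8965388819419, 'fy': 373.8965388819419, 'cx': 326.41804631579885, 'cy': 201.83797294643867, 'origin': array([ 240.84788311, -650.78700015,  578.3579821 ]), 'orientation': array([-2.1262093 ,  0.57890586, -0.31132937])}
side lid 0.68 [514.  57.   2.]
side lid 0.68 [440. 250.  -1.]
side lid 0.32 [ 519. -243.   -1.]
side chopper 0.84 [ 518. -246.    1.]
side lid_seat 0.88 [ 570. -255.   99.]
side lid_seat 0.29 [ 737. -307.    1.]
side slot_a 0.85 [ 587. -191.  103.]
side knob_grip 0.93 [ 427. -227.   94.]
side cup 0.74 [749. -41.   1.]
side pepper_mill 0.65 [ 745. -132.   -1.]
side lemon 0.92 [ 741. -304.   -1.]
{'t': 0.9, 'qpos': array([ 1.20201155e+00,  4.23094363e-01,  1.62987001e+00, -3.77894210e-05,
        1.08857003e+00, -1.90036507e-02]), 'qvel': array([-1.25720232e-03,  1.07228697e-03, -5.73446244e-04, -9.52978285e-07,
       -7.85779654e-04, -2.96592191e-04]), 'joint_torque': array([-7.55446035e-04, -5.44540644e+01, -2.74049968e+01,  6.45866501e-02,
        1.68465602e-02, -2.34528216e-05]), 'ee_pos': array([214.17359202, 587.16929969, 239.69039001]), 'orientation': array([5.46603511e-01, 3.09363089e+00, 7.96446552e-05]), 'ft_force': array([ 0.03593204, -0.26378099,  0.05194455]), 'moment': array([-0.02472151,  0.0528342 ,  0.0126315 ]), 'grasp_force': 0.0, 'width': 87.70674476982326}
```

View pics/top0.png

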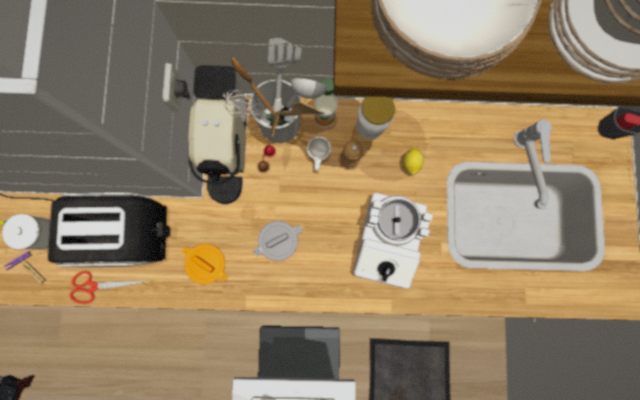

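View pics/side0.png

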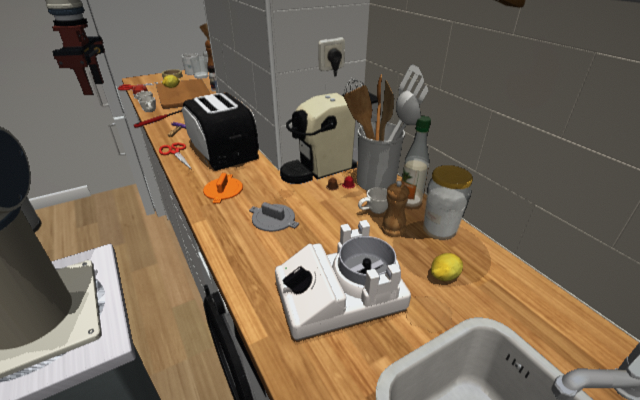

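The grey lid is at about (278,241) in the top view and (274,216) in the side view. The orange look-alike is at (205,263). The chopper is at (395,240) with its knob at (386,269), yawed about -0.2 rad. Next I'll refine these.

```bash
python3 - <<'E'
from h import *
acc={}
for k in range(4):
  for n in("top","side"):
    im=get_image(n)
    for t in("lid","lid_seat","slot_a","knob_grip"):
        for r in pinpoint(t,n)[:3]:
            if r["confidence"]<.4: continue
            p=toworld(n,r["xyz"])
            if t=="lid" and (abs(p[1]-57)>25): continue
            if t=="slot_a" and p[0]<520: continue
            acc.setdefault((t,n),[]).append(p)
for k in sorted(acc): print(k,np.mean(acc[k],0).round(1),np.std(acc[k],0).round(1),len(acc[k]))
for n in("top","side"):
    for r in outline_of("lid",n):
        m=r["mask"]; v,u=np.nonzero(m); print(n,r["confidence"],u.mean(),v.mean(),m.sum())
        # ear axis: unproject to z=6 plane
        P=np.array([ray(n,a,b,6) for a,b in zip(u,v)])[:,:2]
        c=P.mean(0); d=P-c; rr=np.hypot(*d.T); e=d[rr>58]
        a=np.arctan2(e[:,1],e[:,0]); print("  c",c.round(1),"ear ang",0.5*np.angle(np.exp(2j*a).mean()),len(e),rr.max())
    im=get_image(n)[:,:,::-1]
    np.save(f"{n}.npy",im)
t=cv2.resize(np.load("top.npy")[180:300,340:450],None,fx=5,fy=5,interpolation=cv2.INTER_CUBIC)
cv2.imwrite("pics/ct.png",t)
s=cv2.resize(np.load("side.npy")[210:345,265:420],None,fx=4.4,fy=4.4,interpolation=cv2.INTER_CUBIC)
cv2.imwrite("pics/cs.png",s)
print(get_obs()["t"])
E
```

```text
('knob_grip', 'side') [ 427.9 -225.9   92.4] [0.9 0.6 0.4] 4
('knob_grip', 'top') [ 429.7 -221.5   88.6] [1.  0.6 1. ] 4
('lid', 'side') [ 5.132e+02  5.800e+01 -3.000e-01] [0.7 1.7 0.7] 4
('lid', 'top') [513.5  58.4  -1. ] [0.8 0.9 1.9] 4
('lid_seat', 'side') [ 599.7 -229.2   70.7] [102.7  77.5  43.8] 7
('lid_seat', 'top') [ 572.4 -251.7  101.9] [1.4 1.6 1.5] 4
('slot_a', 'side') [ 586.3 -189.5  101.8] [1.6 1.4 0.4] 4
('slot_a', 'top') [ 584.8 -188.5   99.5] [1.6 1.2 1.3] 4
top 0.73 277.1273516642547 240.2959479015919 1382
  c [512.3  57.9] ear ang -1.0475438462032631 74 71.70612712023132
top 0.65 204.1813353566009 263.84825493171473 1318
  c [444.3 249.6] ear ang 1.0044184312066888 55 69.86837761306745
top 0.5 390.89521072796936 239.8214559386973 5220Traceback (most recent call last):
  File "<stdin>", line 18, in <module>
  File "h.py", line 11, in ray
    m,Rm,o=cam(n); d=Rm@np.array([(u-m["cx"])/m["fx"],(v-m["cy"])/m["fy"],1]); return o+d*(z-o[2])/d[2]
           ~~~^^^
  File "h.py", line 5, in cam
    m=camera_model(n); o=np.array(m["orientation"],float)
ValueError: time passes only in moves, steps and waits
```

```bash
sed -i 's/^def cam(n):/import functools\n@functools.lru_cache\ndef cam(n):/' h.py; cat >> h.py <<'E'
def down(yaw):  # tool pointing down, tool y at world angle yaw
    y=np.array([np.cos(yaw),np.sin(yaw),0]); z=np.array([0,0,-1.]); return np.c_[np.cross(y,z),y,z]
def plan(p,Rt):
    e,Rc,s=tool(); d=Rc.T@(np.array(p)-e)/200; w=R.from_matrix(Rc.T@Rt).as_rotvec()/np.radians(30)
    print("shift",d.round(4),"turn",w.round(4),"| t",s["t"],"ee",e.round(1),"F",s["ft_force"].round(1),"w",round(s["width"],1))
E
python3 - <<'E'
from h import *
for n in("top","side"):
    im=get_image(n)[:,:,::-1]
    np.save(f"{n}.npy",im)
t=cv2.resize(np.load("top.npy")[180:300,340:450],None,fx=5,fy=5,interpolation=cv2.INTER_CUBIC)
cv2.imwrite("pics/ct.png",t)
s=cv2.resize(np.load("side.npy")[210:345,265:420],None,fx=4.4,fy=4.4,interpolation=cv2.INTER_CUBIC)
cv2.imwrite("pics/cs.png",s)
plan([513,58,150],down(0.52))
E
```

```text
shift [-2.3104 -1.9735  0.4484] turn [-0.     0.     1.339] | t 3.05 ee [214.1 587.1 239.7] F [-0.1 -0.5  0.4] w 87.5
```

View pics/ct.png

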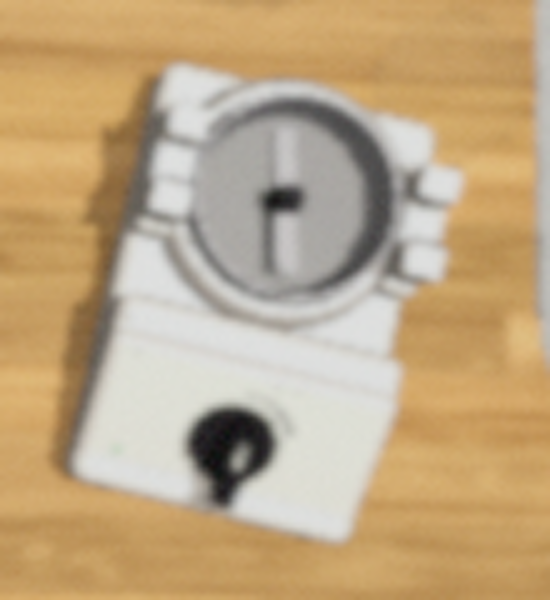

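View pics/cs.png

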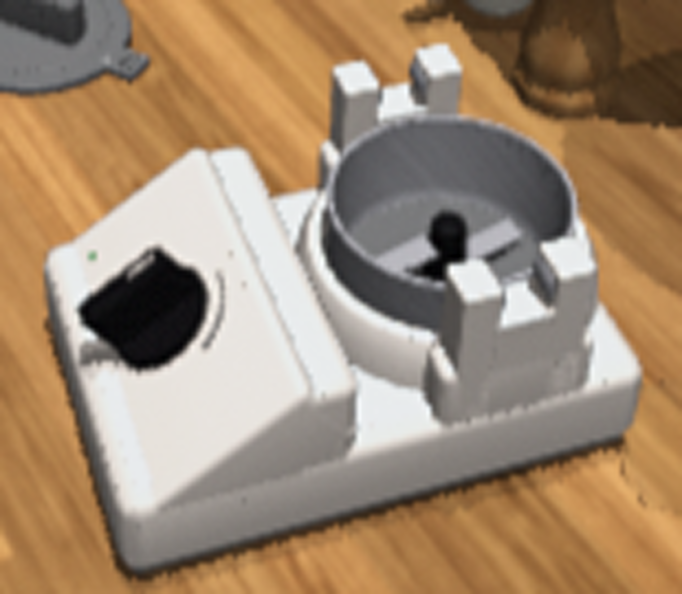

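The top crop shows the chopper with its knob at crop (230,445), the bowl centre near (285,200), and post tops at (440,186) and (425,262). The side crop shows the slots between posts (355,75)/(437,58) and (478,280)/(567,255). Moving towards the lid now.

```bash
python3 -m jog '-1 -0.854 0 0 0 0.5 -1;-1 -0.854 0 0 0 0.5 -1;-1 -0.854 0 0 0 0.5 -1;-1 -0.854 0 0 0 0.5 -1;-1 -0.854 0 0 0 0.5 -1;-1 -0.854 0 0 0 0.5 -1' ; python3 - <<'E'
from h import *
plan([513,58,150],down(0.52))
E
```

```text
t: 3.65
ee_pos: [344.7, 354.7, 239.8]
orientation: [0.95, 2.994, -0.002]
ft_force: [0.6, 1.8, 1.2]
width: 88.1
grasp_force: 0.0
shift [-1.5426 -0.7262  0.4503] turn [-0.0014  0.0014  0.833 ] | t 3.65 ee [344.7 354.7 239.8] F [0.6 1.8 1.2] w 88.1
```

```bash
python3 -m jog '-0.9 -0.42 0.2 0 0 0.4 -1;-0.9 -0.42 0.2 0 0 0.4 -1;-0.9 -0.42 0.2 0 0 0.4 -1;-0.9 -0.42 0.2 0 0 0.4 -1;-0.9 -0.42 0.2 0 0 0.4 -1;-0.9 -0.42 0.2 0 0 0.4 -1' ; python3 - <<'E'
from h import *
plan([513,58,150],down(0.52))
E
```

```text
t: 4.25
ee_pos: [443.1, 185.5, 199.5]
orientation: [-1.258, -2.878, 0.0]
ft_force: [-1.1, 0.2, 0.1]
width: 88.0
grasp_force: 0.0
shift [-0.7051 -0.1764  0.2472] turn [-0.0005 -0.0008  0.4331] | t 4.25 ee [443.1 185.5 199.5] F [-1.1  0.2  0.1] w 88.0
```

```bash
python3 -m jog '-0.7051 -0.1764 0.5 0 0 0.433 -1;-0.7051 -0.1764 0.5 0 0 0.433 -1;-0.7051 -0.1764 0.5 0 0 0.433 -1;-0.7051 -0.1764 0.5 0 0 0.433 -1;-0.7051 -0.1764 0.5 0 0 0.433 -1;-0.7051 -0.1764 0.5 0 0 0.433 -1' ; python3 - <<'E'
from h import *
plan([513,58,25],down(0.523))
im={}
for n in("top","side"): im[n]=get_image(n)[:,:,::-1]
a=cv2.resize(im["top"][195:285,230:330],None,fx=4,fy=4,interpolation=cv2.INTER_CUBIC)
b=cv2.resize(im["side"][150:240,225:325],None,fx=4,fy=4,interpolation=cv2.INTER_CUBIC)
cv2.imwrite("pics/g.png",np.hstack([a,b]))
E
```

```text
t: 4.85
ee_pos: [512.7, 60.2, 99.8]
orientation: [-1.57, -2.72, 0.0]
ft_force: [-0.1, -0.1, 0.0]
width: 87.7
grasp_force: 0.0
shift [-0.0106 -0.0043  0.374 ] turn [-0.0006 -0.001   0.0014] | t 4.85 ee [512.7  60.2  99.8] F [-0.1 -0.1  0. ] w 87.7
```

View pics/g.png

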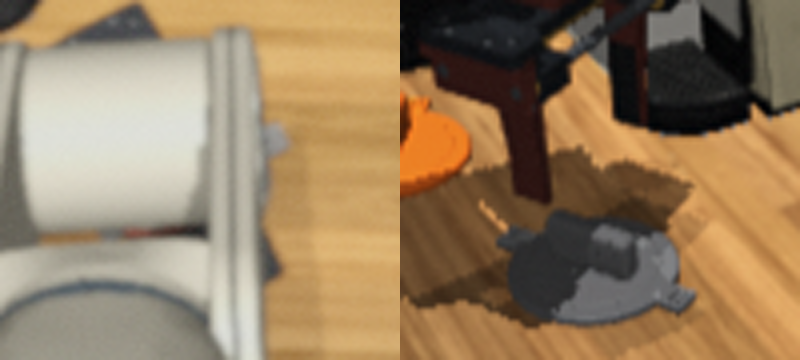

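Side view: the open fingers stand over the grey lid, whose bar is at about (600,240) in the crop. They straddle it, so I'll descend and grip.

```bash
python3 -m jog '-0.01 -0.004 0.15 0 0 0 -1;-0.01 -0.004 0.28 0 0 0 -1;-0.01 -0.004 0.34 0 0 0 -1;-0.01 -0.004 0.374 0 0 0 -1;-0.01 -0.004 0.374 0 0 0 -1' && python3 -m jog '0 0 0 0 0 0 1;0 0 0 0 0 0 1;0 0 0 0 0 0 1;0 0 0 0 0 0 1;0 0 0 0 0 0 1;0 0 0 0 0 0 1;0 0 0 0 0 0 1;0 0 0 0 0 0 1'
```

```text
t: 5.45
ee_pos: [513.1, 57.3, 25.0]
orientation: [-1.57, -2.721, 0.0]
ft_force: [-0.2, -0.0, -0.9]
width: 87.5
grasp_force: 0.0
t: 6.25
ee_pos: [513.2, 56.6, 24.8]
orientation: [-1.572, -2.72, 0.0]
ft_force: [1.1, -0.5, 0.5]
width: 27.2
grasp_force: 0.0
```

```bash
python3 -m jog '0 0 0 0 0 0 1;0 0 0 0 0 0 1;0 0 0 0 0 0 1;0 0 0 0 0 0 1;0 0 0 0 0 0 1' && python3 -m jog '0 0 -0.2 0 0 0 1;0 0 -0.4 0 0 0 1;0 0 -0.6 0 0 0 1;0 0 -0.8 0 0 0 1;0 0 -0.9 0 0 0 1;0 0 -0.9 0 0 0 1'; python3 - <<'E'
from h import *
plan([571.5,-252.5,205],down(-0.2))
E
```

```text
t: 6.75
ee_pos: [513.2, 56.6, 24.8]
orientation: [-1.572, -2.72, 0.0]
ft_force: [-0.4, 0.3, -1.0]
width: 15.7
grasp_force: 30.0
t: 7.35
ee_pos: [515.1, 56.9, 207.9]
orientation: [1.569, 2.716, 0.006]
ft_force: [0.2, 0.6, -1.4]
width: 15.5
grasp_force: 30.0
shift [-1.4807 -0.5287  0.0151] turn [1.250e-02 8.000e-04 1.381e+00] | t 7.35 ee [515.1  56.9 207.9] F [ 0.2  0.6 -1.4] w 15.5
```

```bash
python3 -m jog '-0.2 -0.08 0 0 0 0.2 1;-0.4 -0.15 0 0 0 0.4 1;-0.6 -0.22 0 0 0 0.6 1;-0.8 -0.29 0 0 0 0.7 1;-0.8 -0.29 0 0 0 0.7 1;-0.8 -0.29 0 0 0 0.7 1'; python3 - <<'E'
from h import *
plan([571.5,-252.5,205],down(-0.2))
E
```

```text
t: 7.95
ee_pos: [541.9, -111.4, 203.0]
orientation: [-2.041, -2.385, 0.002]
ft_force: [1.0, 0.8, -1.4]
width: 15.8
grasp_force: 30.0
shift [-0.72    0.0373 -0.0111] turn [-0.0055 -0.0017  0.6777] | t 7.95 ee [ 541.9 -111.4  203. ] F [ 1.   0.8 -1.4] w 15.8
```

```bash
python3 -m jog '-0.2 0.01 0 0 0 0.2 1;-0.4 0.02 0 0 0 0.4 1;-0.6 0.03 0 0 0 0.6 1;-0.72 0.037 0.08 0 0 0.678 1;-0.72 0.037 0.164 0 0 0.678 1;-0.72 0.037 0.164 0 0 0.678 1;-0.72 0.037 0.164 0 0 0.678 1'; python3 - <<'E'
from h import *
plan([571.5,-252.5,170],down(-0.2))
for k in range(3):
  for n in("top","side"):
    im=get_image(n)[:,:,::-1]
    for t in("lid","slot_a","lid_seat"):
      print(n,t,[(round(r["confidence"],2),toworld(n,r["xyz"]).round(1)) for r in pinpoint(t,n)[:3]])
    np.save(n+"1.npy",im)
c=im[175:305,290:450]
cv2.imwrite("pics/h.png",cv2.resize(c,None,fx=4.6,fy=4.6,interpolation=cv2.INTER_CUBIC))
E
```

```text
t: 8.65
ee_pos: [572.2, -250.3, 171.2]
orientation: [-2.427, -1.991, 0.001]
ft_force: [-0.5, 0.6, -0.7]
width: 15.8
grasp_force: 30.0
shift [-0.0113 -0.0013  0.0061] turn [-0.0044 -0.0015  0.0064] | t 8.65 ee [ 572.2 -250.3  171.2] F [-0.5  0.6 -0.7] w 15.8
top lid [(0.74, array([ 572.1, -248.6,  146.9])), (0.47, array([ 5.223e+02, -2.398e+02,  2.000e-01]))]
top slot_a [(0.69, array([ 584.3, -188.9,   96.9]))]
top lid_seat [(0.34, array([ 586.1, -186.4,   98. ]))]
side lid [(0.76, array([ 574.9, -251.2,  146.4])), (0.56, array([445.4, 249.6,  -0.6]))]
side slot_a [(0.61, array([ 586.6, -188.9,  104.4]))]
side lid_seat [(0.58, array([ 569.3, -252.3,  100.5]))]
top lid [(0.85, array([ 573.6, -248.5,  148.2])), (0.67, array([441.8, 247.9,  -3.3]))]
top slot_a [(0.79, array([ 584.8, -189.1,   99.4])), (0.22, array([746. , -43.3,   2.9]))]
top lid_seat []
side lid [(0.76, array([446.2, 251.3,   0.8]))]
side slot_a [(0.63, array([ 587.3, -188.9,   97.1]))]
side lid_seat [(0.78, array([ 569. , -255.6,  100.3]))]
top lid [(0.83, array([ 571.2, -249.8,  146.1])), (0.57, array([445.3, 246.8,   1.4]))]
top slot_a [(0.57, array([ 585.9, -190.9,  101.2]))]
top lid_seat []
side lid [(0.73, array([442.6, 253.1,  -0.5])), (0.56, array([ 573.5, -250.5,  149.3]))]
side slot_a [(0.96, array([ 587.5, -192.4,   97.9]))]
side lid_seat [(0.93, array([ 571.2, -251.7,  100. ]))]
```

View pics/h.png

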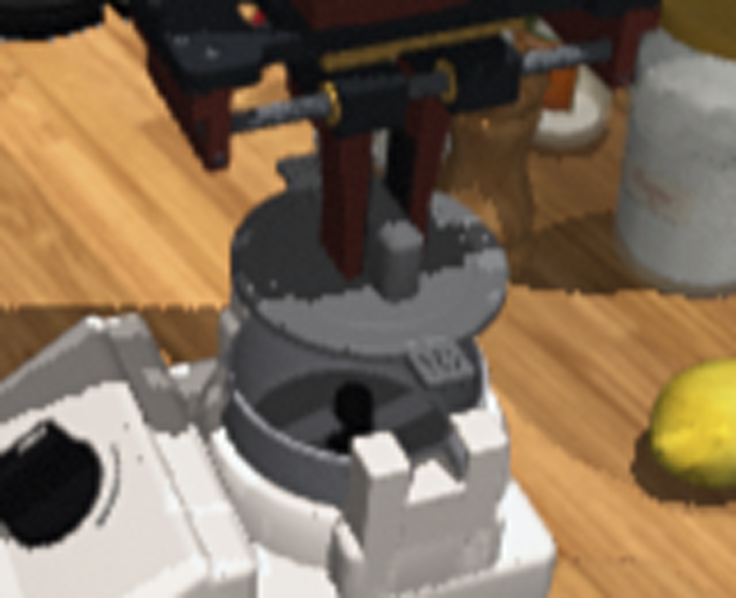

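The side crop shows the lid held level above the bowl. Its near ear is at crop (440,360), roughly over the -y slot at (432,465). I'll refine the relative pose by fitting model edges.

```bash
cat > fit.py <<'E'
from h import *
from scipy.optimize import minimize
from scipy.ndimage import map_coordinates, gaussian_filter
def projN(n,P):
    m,Rm,o=cam(n); c=(P-o)@Rm; return np.c_[m["fx"]*c[:,0]/c[:,2]+m["cx"],m["fy"]*c[:,1]/c[:,2]+m["cy"]]
def circ(r,z,k=160):
    a=np.linspace(0,2*np.pi,k); return np.c_[r*np.cos(a),r*np.sin(a),0*a+z]
def seg(a,b,k=25): return np.array(a)+np.linspace(0,1,k)[:,None]*(np.array(b)-np.array(a))
CH=[circ(53,99.5)]+[seg((sx*11.5,sy*y,z0),(sx*11.5,sy*y,120)) for sx in(1,-1) for sy in(1,-1) for y in(54.25,73.75) for z0 in(100,)]+[seg((sx*11.5,sy*54.25,120),(sx*11.5,sy*73.75,120)) for sx in(1,-1) for sy in(1,-1)]
def lid(z): return [circ(54,z+6),circ(54,z)]+[seg((sx*10,sy*53,z+6),(sx*10,sy*71,z+6)) for sx in(1,-1) for sy in(1,-1)]+[seg((-10,sy*71,z+h),(10,sy*71,z+h)) for sy in(1,-1) for h in(0,6)]
def place(M,q):
    P=np.vstack(M); c,s=np.cos(q[2]),np.sin(q[2]); return np.c_[q[0]+c*P[:,0]-s*P[:,1],q[1]+s*P[:,0]+c*P[:,1],P[:,2]]
def fit(n,im,M,q0):
    q=np.array(q0,float)
    for s in(1.5,0.8):
        g=im.astype(float); G=sum(np.hypot(gaussian_filter(g[:,:,k],s,order=(0,1)),gaussian_filter(g[:,:,k],s,order=(1,0))) for k in range(3))
        G=np.minimum(G,np.percentile(G,97))
        def cost(d):
            uv=projN(n,place(M,(q0[0]+d[0],q0[1]+d[1],q0[2]+d[2]/60)))
            return -map_coordinates(G,[uv[:,1],uv[:,0]],order=1).mean()
        d0=[(q[0]-q0[0]),(q[1]-q0[1]),(q[2]-q0[2])*60]
        r=min((minimize(cost,np.array(d0)+o,method="Nelder-Mead",options=dict(initial_simplex=np.array(d0)+o+np.vstack([np.zeros(3),3*np.eye(3)]))) for o in([0,0,0],[2,2,0],[-2,-2,0],[2,-2,0],[-2,2,0])),key=lambda r:r.fun)
        q=np.array([q0[0]+r.x[0],q0[1]+r.x[1],q0[2]+r.x[2]/60])
    return q,r.fun
E
cat > f1.py <<'E'
from fit import *
e,Rc,s=tool(); z=e[2]-24.8; print(e,z,"tool y ang",np.arctan2(Rc[1,1],Rc[0,1]))
im0=np.load("side.npy"); im1=np.load("side1.npy")
qc={n:fit(n,np.load(n+".npy"),CH,(571.5,-252.5,-.2)) for n in("top","side")}; print(qc)
ql={n:fit(n,np.load(n+"1.npy"),lid(z),(572.5,-250.,-.2)) for n in("top","side")}; print(ql)
def ov(im,n,M,q,x0,x1,y0,y1,f):
    c=cv2.resize(im[y0:y1,x0:x1],None,fx=f,fy=f,interpolation=cv2.INTER_CUBIC)
    for u,v in projN(n,place(M,q)):
        cv2.circle(c,(int((u-x0+.5)*f),int((v-y0+.5)*f)),0,(0,0,255),-1)
    return c
a=ov(im0,"side",CH,qc["side"][0],335,410,215,295,5); b=ov(im1,"side",lid(z),ql["side"][0],335,410,195,275,5)
cv2.imwrite("pics/ov.png",np.hstack([a,b]))
E
python3 f1.py
```

```text
[ 572.65576156 -252.03562046  172.03908883] 147.2390888289504 tool y ang -0.19849356853217087
{'top': (array([ 5.67746033e+02, -2.48808907e+02, -3.72196285e-01]), np.float64(-56.347717007496676)), 'side': (array([ 5.68707045e+02, -2.55135050e+02, -2.16858531e-01]), np.float64(-67.80422927074757))}
{'top': (array([ 5.89457789e+02, -2.39923925e+02, -4.28277106e-01]), np.float64(-41.95918528225638)), 'side': (array([ 5.71961399e+02, -2.50435318e+02, -1.74791687e-01]), np.float64(-47.1793334885741))}
```

View pics/ov.png

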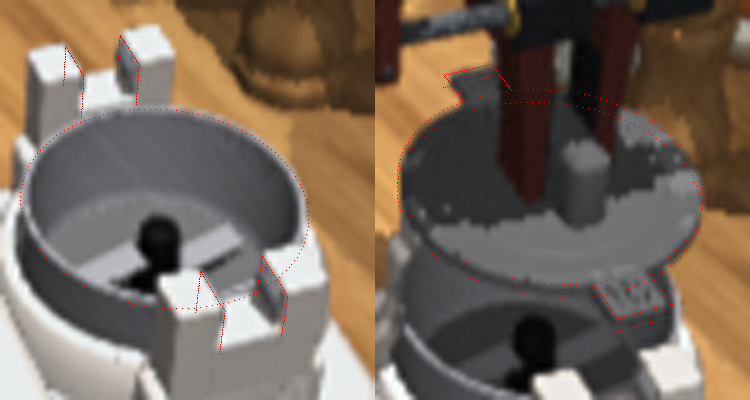

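```bash
python3 - <<'E'
from h import *
plan([570,-255.5,148],down(-0.21))
E
```

```text
shift [-0.0196 -0.0096  0.1202] turn [-0.0002 -0.      0.022 ] | t 9.85 ee [ 572.7 -252.   172. ] F [ 0.1  0.6 -1.8] w 16.0
```

```bash
python3 -m jog '-0.02 -0.01 0.06 0 0 0.022 1;-0.02 -0.01 0.12 0 0 0.022 1;-0.02 -0.01 0.12 0 0 0.022 1;-0.02 -0.01 0.12 0 0 0.022 1'
cat > f2.py <<'E'
from fit import *
e,Rc,s=tool(); z=e[2]-24.8; ya=np.arctan2(Rc[1,1],Rc[0,1]); print(e.round(2),"z",z.round(2),"yaw",ya.round(4),"F",s["ft_force"].round(1))
im1=get_image("side")[:,:,::-1]; np.save("side2.npy",im1)
im0=np.load("side.npy")
qc=fit("side",im0,CH,(569.5,-254,-.21))[0]; ql=fit("side",im1,lid(z),(570.,-254.,-.21))[0]
print(qc,ql)
c,s_=np.cos(-.21),np.sin(-.21); d=qc[:2]-ql[:2]; print("seat-lid in chopper x,y",d@[c,s_],d@[-s_,c])
def ov(im,n,M,q,x0,x1,y0,y1,f):
    c=cv2.resize(im[y0:y1,x0:x1],None,fx=f,fy=f,interpolation=cv2.INTER_CUBIC)
    for u,v in projN(n,place(M,q)):
        cv2.circle(c,(int((u-x0+.5)*f),int((v-y0+.5)*f)),0,(0,0,255),-1)
    return c
x0,x1,y0,y1=335,410,205,280
a=ov(im1,"side",lid(z),ql,x0,x1,y0,y1,5); b=cv2.resize(im1[y0:y1,x0:x1],None,fx=5,fy=5,interpolation=cv2.INTER_CUBIC)
cv2.imwrite("pics/ov2.png",np.hstack([a,b]))
E
python3 f2.py
```

```text
t: 10.25
ee_pos: [569.5, -255.4, 147.1]
orientation: [-2.441, -1.975, 0.001]
ft_force: [0.6, 0.1, -1.2]
width: 15.8
grasp_force: 30.0
[ 569.45 -255.37  147.11] z 122.31 yaw -0.2101 F [ 0.6  0.1 -1.2]
[ 5.68707078e+02 -2.55135004e+02 -2.16858300e-01] [ 5.68558530e+02 -2.53293294e+02 -1.90530196e-01]
seat-lid in chopper x,y 0.5292071945220066 -1.770283178571339
```

View pics/ov2.png

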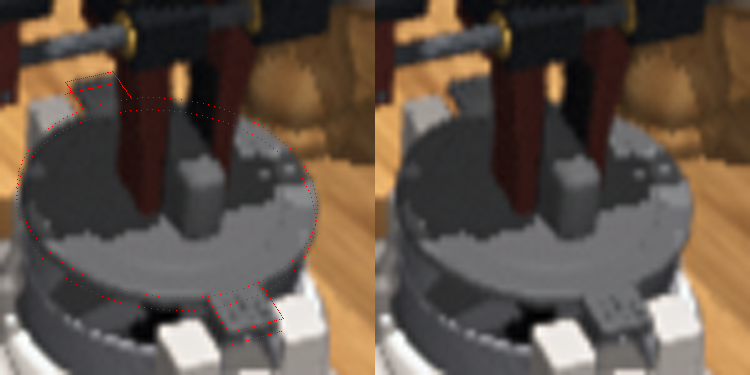

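The crop shows both ears closely over their slots: the near ear at (245,310) above posts (185,340)/(300,310), and the far ear behind the left post. Residual offset is about 1 mm, so I'll descend gently and watch the force.

```bash
python3 -m jog '0 0 0.008 0 0 0 1;0 0 0.016 0 0 0 1;0 0 0.022 0 0 0 1;0 0 0.028 0 0 0 1;0 0 0.028 0 0 0 1'; python3 - <<'E'
from h import *
print(get_obs()["moment"]); plan([569.5,-255.4,140],down(-.21))
E
```

```text
t: 10.8
ee_pos: [569.9, -255.5, 142.4]
orientation: [-2.442, -1.976, 0.0]
ft_force: [-0.3, -0.5, -1.6]
width: 15.8
grasp_force: 30.0
[-0.06443293  0.14622746 -0.01495077]
shift [ 0.0001 -0.002   0.0118] turn [-0.0003 -0.      0.0001] | t 10.8 ee [ 569.9 -255.5  142.4] F [-0.3 -0.5 -1.6] w 15.8
```

```bash
python3 -m jog '0 0 0.008 0 0 0 1;0 0 0.016 0 0 0 1;0 0 0.016 0 0 0 1'; python3 -m jog '0 0 0.006 0 0 0 1;0 0 0.012 0 0 0 1;0 0 0.012 0 0 0 1;0 0 0.012 0 0 0 1';python3 - <<'E'
from h import *
print(get_obs()["moment"]); plan([569.5,-255.4,140],down(-.21))
E
```

```text
t: 11.1
ee_pos: [569.8, -255.6, 139.6]
orientation: [-2.442, -1.976, 0.0]
ft_force: [-1.8, -0.8, 2.8]
width: 16.0
grasp_force: 30.0
t: 11.5
ee_pos: [569.9, -255.7, 137.8]
orientation: [2.442, 1.976, 0.0]
ft_force: [-2.8, 0.8, 8.5]
width: 15.6
grasp_force: 30.0
[ 0.11182063  0.74993935 -0.11903726]
shift [ 0.001  -0.0024 -0.0108] turn [ 0.0006  0.0003 -0.0006] | t 11.5 ee [ 569.9 -255.7  137.8] F [-2.8  0.8  8.5] w 15.6
```

```bash
python3 -m jog '0 -0.004 0.005 0 0 0 1;0 -0.004 0.01 0 0 0 1;0 -0.004 0.01 0 0 0 1;0 -0.004 0.01 0 0 0 1';python3 - <<'E'
from h import *
print(get_obs()["moment"]); plan([569.5,-255.4,124.8],down(-.21))
E
```

```text
t: 11.9
ee_pos: [569.8, -255.7, 136.1]
orientation: [2.441, 1.975, 0.001]
ft_force: [-3.2, 0.5, 9.9]
width: 15.8
grasp_force: 30.0
[ 0.03783003  0.51641717 -0.19823847]
shift [ 0.0013 -0.0017  0.0567] turn [ 0.0033  0.0007 -0.0006] | t 11.9 ee [ 569.8 -255.7  136.1] F [-3.2  0.5  9.9] w 15.8
```

```bash
python3 -m jog '0 -0.005 0.01 0 0 0 1;0 -0.005 0.02 0 0 0 1;0 -0.005 0.02 0 0 0 1';python3 -c "
from h import *
print(get_obs()['moment']); plan([569.5,-255.4,124.8],down(-.21))"
```

```text
t: 12.2
ee_pos: [569.4, -255.8, 132.1]
orientation: [2.44, 1.974, 0.002]
ft_force: [0.3, -0.1, 6.6]
width: 15.9
grasp_force: 30.0
[-0.04516988  0.07279852 -0.1842322 ]
shift [ 0.0019 -0.0001  0.0365] turn [ 0.0062  0.0011 -0.0008] | t 12.2 ee [ 569.4 -255.8  132.1] F [ 0.3 -0.1  6.6] w 15.9
```

```bash
python3 -m jog '0 0 0.01 0.003 0 0 1;0 0 0.02 0.006 0 0 1;0 0 0.028 0.006 0 0 1;0 0 0.028 0.006 0 0 1';python3 -c "
from h import *
print(get_obs()['moment']); plan([569.5,-255.4,124.8],down(-.21))"
```

```text
t: 12.6
ee_pos: [569.0, -255.5, 125.3]
orientation: [-2.442, -1.976, 0.002]
ft_force: [2.8, -1.4, -0.5]
width: 15.7
grasp_force: 30.0
[-0.32041712 -0.54087252 -0.0787809 ]
shift [0.0009 0.0024 0.0025] turn [-0.0022  0.0007 -0.0002] | t 12.6 ee [ 569.  -255.5  125.3] F [ 2.8 -1.4 -0.5] w 15.7
```

```bash
python3 -m jog '0 0.002 0.004 0 0 0 1;0 0.002 0.008 0 0 0 1;0 0.002 0.008 0 0 0 1';python3 -c "
from h import *
print(get_obs()['moment']); plan([569.5,-255.4,124.8],down(-.21))"
```

```text
t: 12.9
ee_pos: [569.1, -255.5, 124.8]
orientation: [-2.441, -1.976, 0.002]
ft_force: [-0.5, 0.2, 8.5]
width: 15.4
grasp_force: 30.0
[ 0.00527475  0.04238896 -0.05242798]
shift [ 0.0008  0.002  -0.    ] turn [-0.0038  0.0005  0.    ] | t 12.9 ee [ 569.1 -255.5  124.8] F [-0.5  0.2  8.5] w 15.4
```

The lid is seated: TCP z is 124.8, exactly the grasp offset above the 100 mm floor, with about 8.5 N contact. I'll press a little more, release and lift.

```bash
python3 -m jog '0 0 0.003 0 0 0 1;0 0 0.003 0 0 0 1' && python3 -m jog '0 0 0 0 0 0 0.2;0 0 0 0 0 0 0.2;0 0 -0.005 0 0 0 0.2;0 0 -0.005 0 0 0 0.2' && python3 -m jog '0 0 -0.1 0 0 0 0.2;0 0 -0.25 0 0 0 0.2;0 0 -0.5 0 0 0 0.2;0 0 -0.6 0 0 0 0.2;0 0 -0.6 0 0 0 0.2'; cat > kp.py <<'E'
from h import *
def ktool(yaw,tilt=np.radians(35)):
    ex=np.array([np.cos(yaw),np.sin(yaw),0]); ez=np.array([0,0,1.]); z=np.sin(tilt)*ex-np.cos(tilt)*ez
    y=np.cross(ez,ex); return np.c_[np.cross(y,z),y,z]
K=np.array([427.5,-224.3,90.5])
E
python3 - <<'E'
from kp import *
plan(K+[0,0,90],ktool(-.21)); print(get_obs()["qpos"].round(2))
for n in("side","top"):
    get_image(n); print([(round(r["confidence"],2),toworld(n,r["xyz"]).round(1)) for r in pinpoint("lid",n)])
im=get_image("side")[:,:,::-1]
cv2.imwrite("pics/s3.png",cv2.resize(im[190:310,270:430],None,fx=4.5,fy=4.5,interpolation=cv2.INTER_CUBIC))
E
```

```text
t: 13.1
ee_pos: [569.1, -255.5, 124.8]
orientation: [-2.441, -1.976, 0.002]
ft_force: [-1.8, 0.3, 14.4]
width: 15.9
grasp_force: 30.0
t: 13.5
ee_pos: [568.1, -255.1, 123.7]
orientation: [-2.439, -1.974, 0.004]
ft_force: [-0.0, 0.1, 0.4]
width: 35.1
grasp_force: 0.0
t: 14.0
ee_pos: [570.6, -256.1, 247.5]
orientation: [2.44, 1.975, 0.001]
ft_force: [0.2, -1.1, -1.1]
width: 35.2
grasp_force: 0.0
shift [ 0.0069 -0.7338  0.3328] turn [-0.9115 -0.9076 -2.8979] | t 14.0 ee [ 570.6 -256.1  247.5] F [ 0.2 -1.1 -1.1] w 35.2
[-0.44  0.41  1.62 -0.    1.1  -0.23]
[(0.91, array([ 572.9, -252.4,   98.5])), (0.84, array([442.6, 250.5,  -1.1]))]
[(0.95, array([ 570.1, -256.5,   98.8])), (0.69, array([445. , 248.4,  -1.2]))]
```

View pics/s3.png

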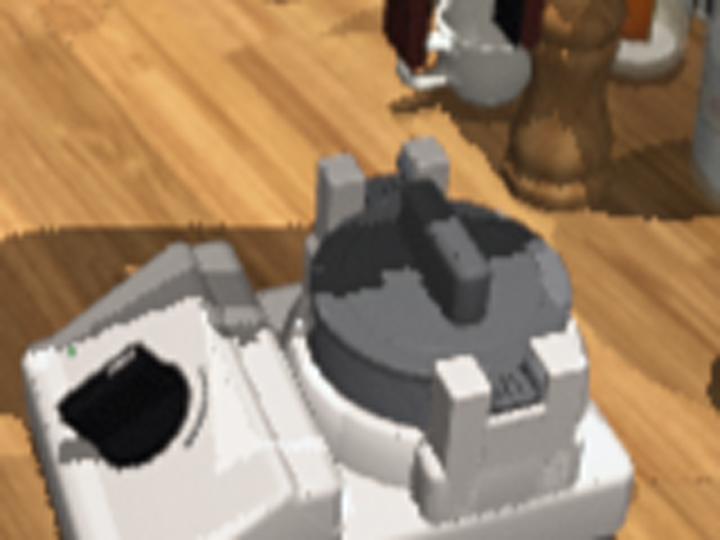

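The side crop shows the lid flat in the towers, its near ear down between the posts at (515,385), and the knob free at (130,405). Next I'll swing round to the knob.

```bash
python3 -m jog '0 -0.15 0 0 0 -0.25 -0.2;0 -0.3 0 0 0 -0.5 -0.2;0 -0.45 0 0 0 -0.75 -0.2;0 -0.5 0 0 0 -1 -0.2;0 -0.5 0 0 0 -1 -0.2;0 -0.5 0 0 0 -1 -0.2' && python3 -m jog '0 0 0 0 0 -0.28 -0.2;0 0 0 0 0 -0.56 -0.2;0 0 0 0 0 -0.84 -0.2;0 0 0 0 0 -1 -0.2;0 0 0 0 0 -1 -0.2' && python3 -m jog '0 0 0 0 0 -0.28 -0.2;0 0 0 0 0 -0.56 -0.2;0 0 0 0 0 -0.84 -0.2;0 0 0 0 0 -1 -0.2;0 0 0 0 0 -1 -0.2' ; python3 - <<'E'
from kp import *
plan(K+[0,0,90],ktool(-.21)); print(get_obs()["qpos"].round(2))
E
```

```text
t: 14.85
ee_pos: [471.3, -234.6, 243.8]
orientation: [-1.85, -2.535, 0.002]
ft_force: [0.3, 0.2, -0.4]
width: 52.7
grasp_force: 0.0
t: 15.35
ee_pos: [472.0, -234.7, 243.9]
orientation: [-1.128, -2.929, 0.001]
ft_force: [-0.0, 0.6, 0.3]
width: 52.8
grasp_force: 0.0
t: 15.85
ee_pos: [471.6, -234.6, 244.1]
orientation: [-0.334, -3.121, -0.001]
ft_force: [-0.8, -0.7, 0.2]
width: 52.8
grasp_force: 0.0
shift [0.2255 0.0035 0.3187] turn [-0.0016 -1.173  -0.0056] | t 15.85 ee [ 471.6 -234.6  244.1] F [-0.8 -0.7  0.2] w 52.8
[-0.48  0.28  1.84 -0.    1.03 -1.84]
```

```bash
python3 -m jog '0 0 0 0 -0.25 0 -0.2;0 0 0 0 -0.5 0 -0.2;0 0 0 0 -0.75 0 -0.2;0 0 0 0 -1 0 -0.2;0 0 0 0 -1 0 -0.2' && python3 -m jog '0 0 0 0 -0.173 0 -0.2;0 0 0 0 -0.173 0 -0.2';  python3 - <<'E'
from kp import *
plan(K+[0,0,50],ktool(-.21)); print(get_obs()["qpos"].round(2))
a=[]
for k in range(4):
  for n in("side","top"):
    get_image(n); print(n,[(round(r["confidence"],2),toworld(n,r["xyz"]).round(1)) for r in pinpoint("knob_grip",n)[:1]])
E
```

```text
t: 16.35
ee_pos: [468.6, -233.4, 242.8]
orientation: [0.284, 2.609, -0.07]
ft_force: [-0.1, -0.1, -1.2]
width: 52.7
grasp_force: 0.0
t: 16.55
ee_pos: [473.3, -231.2, 248.0]
orientation: [0.282, 2.527, -0.083]
ft_force: [-0.1, -0.0, 0.3]
width: 52.6
grasp_force: 0.0
shift [ 0.4944 -0.0184  0.3125] turn [-0.0075 -0.0181 -0.0212] | t 16.55 ee [ 473.3 -231.2  248. ] F [-0.1 -0.   0.3] w 52.6
[-0.59  0.11  2.2   0.68  0.34 -2.53]
side [(0.7, array([ 428.8, -227.8,   92.6]))]
top [(0.18, array([ 7.454e+02, -4.490e+01,  7.000e-01]))]
side [(0.69, array([ 425.6, -226.8,   95.3]))]
top []
side [(0.64, array([ 428.1, -223.8,   94.1]))]
top []
side [(0.6, array([ 429.5, -229.8,   92.6]))]
top []
```

Joint 6 is at its limit, so I'll use the other half-turn grasp by rotating +180° about tool z.

```bash
for i in 1; do python3 -m jog '0 0 0 0 0 0.28 -0.2;0 0 0 0 0 0.56 -0.2;0 0 0 0 0 0.84 -0.2;0 0 0 0 0 1 -0.2'; python3 -m jog '0 0 0 0 0 0.28 -0.2;0 0 0 0 0 0.56 -0.2;0 0 0 0 0 0.84 -0.2;0 0 0 0 0 1 -0.2';python3 -m jog '0 0 0 0 0 0.28 -0.2;0 0 0 0 0 0.56 -0.2;0 0 0 0 0 0.84 -0.2;0 0 0 0 0 1 -0.2'; python3 -m jog '0 0 0 0 0 0.28 -0.2;0 0 0 0 0 0.56 -0.2;0 0 0 0 0 0.84 -0.2;0 0 0 0 0 1 -0.2'; python3 -m jog '0 0 0 0 0 0.28 -0.2;0 0 0 0 0 0.56 -0.2;0 0 0 0 0 0.84 -0.2;0 0 0 0 0 1 -0.2';python3 -m jog '0 0 0 0 0 0.28 -0.2;0 0 0 0 0 0.56 -0.2;0 0 0 0 0 0.84 -0.2;0 0 0 0 0 1 -0.2;0 0 0 0 0 1 -0.2'; done | grep -E "^t|ee|orie"
python3 - <<'E'
from kp import *
plan(K+[0,0,50],ktool(-.21)@np.diag([-1,-1,1])); print(get_obs()["qpos"].round(2))
E
```

```text
t: 17.75
ee_pos: [473.4, -231.8, 248.4]
orientation: [0.923, 2.369, 0.119]
t: 18.15
ee_pos: [473.4, -231.8, 248.4]
orientation: [1.521, 2.072, 0.321]
t: 18.55
ee_pos: [473.4, -231.8, 248.4]
orientation: [2.047, 1.642, 0.51]
t: 18.95
ee_pos: [473.4, -231.8, 248.4]
orientation: [2.476, 1.088, 0.678]
t: 19.35
ee_pos: [473.4, -231.9, 248.5]
orientation: [2.777, 0.426, 0.814]
t: 19.85
ee_pos: [473.4, -231.8, 248.4]
orientation: [2.921, -0.314, 0.908]
shift [-0.4972  0.0105  0.3126] turn [ 0.0111  0.0146 -0.0051] | t 19.85 ee [ 473.4 -231.8  248.4] F [ 0.4 -0.2  0.5] w 52.5
[-0.59  0.11  2.2   0.68  0.34  0.6 ]
```

```bash
python3 -m jog '-0.15 0 0.1 0 0 0 -0.2;-0.3 0.005 0.2 0 0 0 -0.2;-0.4 0.01 0.26 0 0 0 -0.2;-0.5 0.01 0.31 0 0 0 -0.2;-0.5 0.01 0.31 0.01 0.015 -0.005 -0.2;-0.5 0.01 0.31 0.01 0.015 -0.005 -0.2;-0.5 0.01 0.31 0.01 0.015 -0.005 -0.2'
python3 - <<'E'
from kp import *
plan(K,ktool(-.21)@np.diag([-1,-1,1])); print(get_obs()["qpos"].round(2))
im=get_image("side")[:,:,::-1]
cv2.imwrite("pics/k.png",cv2.resize(im[170:330,215:375],None,fx=3.7,fy=3.7,interpolation=cv2.INTER_CUBIC))
E
```

```text
t: 20.55
ee_pos: [425.3, -223.6, 139.0]
orientation: [2.923, -0.307, 0.916]
ft_force: [0.2, -0.8, 0.3]
width: 52.6
grasp_force: 0.0
shift [-0.1289  0.001   0.2055] turn [0.0006 0.0062 0.0019] | t 20.55 ee [ 425.3 -223.6  139. ] F [ 0.2 -0.8  0.3] w 52.6
[-0.66  0.32  2.36  1.93  0.27 -0.75]
```

View pics/k.png

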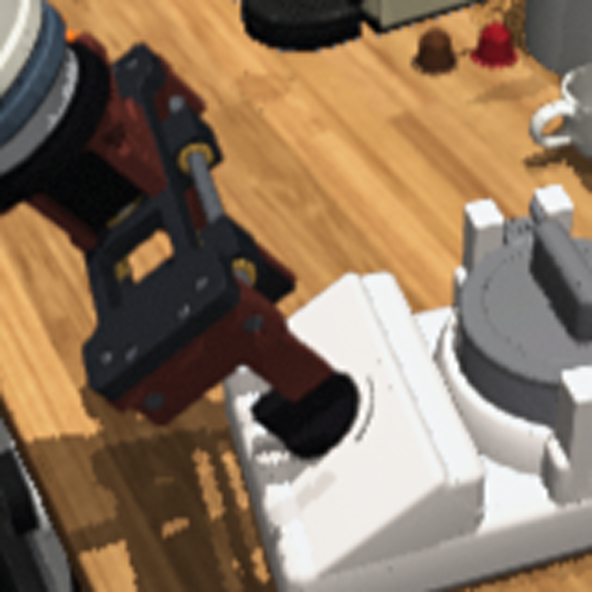

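The side crop shows the near finger beside the knob's bar at (320,390) and about parallel to the knob's axis, with the lid still home. Closing in slowly.

```bash
python3 -m jog '-0.03 0 0.05 0 0 0 -0.2;-0.06 0 0.1 0 0 0 -0.2;-0.09 0 0.14 0 0 0 -0.2;-0.11 0.001 0.17 0 0.006 0 -0.2;-0.126 0.001 0.195 0 0.006 0 -0.2;-0.126 0.001 0.195 0 0.006 0 -0.2;-0.126 0.001 0.195 0 0.006 0 -0.2'
python3 - <<'E'
from kp import *
plan(K,ktool(-.21)@np.diag([-1,-1,1])); print(get_obs()["qpos"].round(2))
E
```

```text
t: 21.3
ee_pos: [429.2, -224.8, 94.8]
orientation: [2.919, -0.306, 0.927]
ft_force: [1.4, -0.2, 0.5]
width: 52.9
grasp_force: 0.0
shift [-0.0199 -0.0007  0.0125] turn [ 0.     -0.0086  0.0027] | t 21.3 ee [ 429.2 -224.8   94.8] F [ 1.4 -0.2  0.5] w 52.9
[-0.66  0.45  2.37  2.33  0.35 -1.17]
```

```bash
python3 -m jog '-0.015 0 0.008 0 -0.008 0 0.4;-0.015 0 0.008 0 -0.008 0 0.4;-0.015 0 0.008 0 -0.008 0 0.4;-0.015 0 0.008 0 -0.008 0 0.4' && python3 -m jog '0 0 0 0 0 0 1;0 0 0 0 0 0 1;0 0 0 0 0 0 1;0 0 0 0 0 0 1'
python3 - <<'E'
from kp import *
plan(K,ktool(-.21)@np.diag([-1,-1,1])); s=get_obs(); print(s["qpos"].round(2),s["moment"],s["grasp_force"])
E
```

```text
t: 21.7
ee_pos: [427.1, -224.4, 91.4]
orientation: [2.921, -0.307, 0.92]
ft_force: [0.2, -0.1, 1.4]
width: 27.0
grasp_force: 0.0
t: 22.1
ee_pos: [427.2, -222.9, 91.2]
orientation: [2.923, -0.303, 0.922]
ft_force: [3.3, 9.2, 1.3]
width: 12.4
grasp_force: 30.0
shift [0.0004 0.0066 0.0047] turn [-0.0042 -0.0005  0.0046] | t 22.1 ee [ 427.2 -222.9   91.2] F [3.3 9.2 1.3] w 12.4
[-0.66  0.46  2.37  2.34  0.36 -1.18] [ 1.46130706 -0.19931019  0.87162484] 30.003346502780914
```

```bash
python3 -m jog '0 -0.008 0 0 0 0 1;0 -0.008 0 0 0 0 1;0 -0.008 0 0 0 0 1'
python3 - <<'E'
from kp import *
plan(K,ktool(-.21)@np.diag([-1,-1,1])); s=get_obs(); print(s["qpos"].round(2),s["moment"],s["grasp_force"])
E
```

```text
t: 22.4
ee_pos: [427.3, -222.7, 91.3]
orientation: [2.921, -0.307, 0.92]
ft_force: [-0.5, 1.5, 3.6]
width: 12.6
grasp_force: 30.0
shift [-0.0001  0.0075  0.0046] turn [0.0008 0.0012 0.0012] | t 22.4 ee [ 427.3 -222.7   91.3] F [-0.5  1.5  3.6] w 12.6
[-0.66  0.46  2.37  2.35  0.36 -1.19] [0.20497972 0.21989723 0.02675651] 30.003264248371124
```

```bash
python3 -m jog '0 0 0 0 0 0.2 1;0 0 0 0 0 0.4 1;0 0 0 0 0 0.6 1;0 0 0 0 0 0.8 1;0 0 0 0 0 0.8 1'
python3 - <<'E'
from kp import *
e,Rc,s=tool(); print("F tool",(Rc.T@s["ft_force"]).round(1),"M tool",(Rc.T@s["moment"]).round(2),s["qpos"].round(2),e.round(1))
E
```

```text
t: 22.9
ee_pos: [427.6, -222.1, 91.3]
orientation: [-2.793, 0.909, -0.921]
ft_force: [0.8, 6.4, 3.5]
width: 12.6
grasp_force: 30.0
F tool [-1.2 -6.5 -3.2] M tool [ 0.91 -0.49 -0.07] [-0.66  0.46  2.37  2.35  0.36 -0.77] [ 427.6 -222.1   91.3]
```

```bash
python3 -m jog '0 -0.005 0 0 0 0.2 1;0 -0.006 0 0 0 0.4 1;0 -0.008 0 0 0 0.6 1;0 -0.01 0 0 0 0.8 1;0 -0.011 0 0 0 0.95 1;0 -0.011 0 0 0 0.95 1'
cat > ft.py <<'E'
from kp import *
e,Rc,s=tool(); R0=ktool(-.21)@np.diag([-1,-1,1]); print("F tool",(Rc.T@s["ft_force"]).round(1),"M tool",(Rc.T@s["moment"]).round(2),s["qpos"].round(2),e.round(1),"twist",R.from_matrix(R0.T@Rc).as_rotvec().round(3),"K off",(Rc.T@(K-e)).round(1),s["width"])
E
python3 ft.py
```

```text
t: 23.5
ee_pos: [428.3, -221.3, 91.7]
orientation: [-2.379, 1.503, -0.831]
ft_force: [-3.0, -1.0, 1.7]
width: 13.1
grasp_force: 30.0
F tool [ 0.5  1.9 -2.9] M tool [-0.59  0.03 -0.09] [-0.65  0.46  2.37  2.36  0.35 -0.27] [ 428.3 -221.3   91.7] twist [-0.002 -0.001  0.916] K off [2.  2.5 0.9] 13.06550779457147
```

```bash
python3 -m jog '0 -0.001 0 0 0 0.2 1;0 -0.002 0 0 0 0.35 1;0 -0.002 0 0 0 0.35 1;0 -0.002 0 0 0 0.35 1;0 -0.002 0 0 0 0.35 1'
python3 ft.py
```

```text
t: 24.0
ee_pos: [428.5, -221.0, 91.8]
orientation: [-2.202, 1.687, -0.789]
ft_force: [-4.6, -3.5, 4.8]
width: 13.1
grasp_force: 30.0
F tool [ 3.7  2.3 -6.1] M tool [-0.79  0.43 -0.07] [-0.65  0.46  2.37  2.36  0.35 -0.09] [ 428.5 -221.    91.8] twist [-2.000e-03 -1.000e-03  1.097e+00] K off [2.6 2.5 0.9] 13.097653578786145
```

```bash
python3 -m jog '0 0 0 0 0 0.06 1;0 0 0 0 0 0.12 1;0 0 0 0 0 0.12 1;0 0 0 0 0 0.12 1;0 0 0 0 0 0.12 1;0 0 0 0 0 0.12 1;0 0 0 0 0 0.12 1;0 0 0 0 0 0.12 1'
python3 ft.py
```

```text
t: 24.8
ee_pos: [428.6, -221.0, 91.9]
orientation: [-2.139, 1.746, -0.773]
ft_force: [-4.6, -3.4, 4.0]
width: 13.1
grasp_force: 30.8
F tool [ 3.6  2.4 -5.5] M tool [-0.77  0.48 -0.73] [-0.65  0.46  2.37  2.36  0.35 -0.03] [ 428.6 -221.    91.9] twist [-1.000e-03 -1.000e-03  1.158e+00] K off [2.7 2.4 0.9] 13.073513539980057
```

The moment jumped to 0.73 N m, so the knob is against its stop and held. I'll hold briefly, then let go fully and back off.

```bash
python3 -m jog '0 0 0 0 0 0 1;0 0 0 0 0 0 1;0 0 0 0 0 0 1' && python3 -m jog '0 0 0 0 0 0 -1;0 0 0 0 0 0 -1;0 0 0 0 0 0 -1;0 0 0 0 0 0 -1;0 0 0 0 0 0 -1;0 0 0 0 0 0 -1;0 0 0 0 0 0 -1;0 0 0 0 0 0 -1' && python3 -m jog '0 0 -0.05 0 0 0 -1;0 0 -0.1 0 0 0 -1;0 0 -0.1 0 0 0 -1'
python3 ft.py; python3 - <<'E'
from kp import *
e,Rc,s=tool(); plan(e+[0,0,120],Rc)
E
```

```text
t: 25.1
ee_pos: [428.6, -221.0, 91.9]
orientation: [-2.139, 1.746, -0.773]
ft_force: [-5.3, -3.2, 3.1]
width: 13.6
grasp_force: 30.8
t: 25.9
ee_pos: [428.7, -220.6, 91.8]
orientation: [-2.136, 1.748, -0.772]
ft_force: [-0.7, -0.0, 0.1]
width: 73.5
grasp_force: 0.0
t: 26.2
ee_pos: [417.2, -218.2, 108.8]
orientation: [-2.136, 1.748, -0.774]
ft_force: [-0.4, -0.3, -0.7]
width: 87.8
grasp_force: 0.0
F tool [0.1 0.8 0.3] M tool [-0.34 -0.13  0.03] [-0.66  0.4   2.39  2.26  0.33  0.07] [ 417.2 -218.2  108.8] twist [-1.000e-03  0.000e+00  1.162e+00] K off [ 3.   2.6 21.5] 87.81683830970378
shift [ 0.1373 -0.3154 -0.4916] turn [0. 0. 0.] | t 26.2 ee [ 417.2 -218.2  108.8] F [-0.4 -0.3 -0.7] w 87.8
```

```bash
python3 -m jog '0.03 -0.06 -0.1 0 0 0 -1;0.05 -0.12 -0.2 0 0 0 -1;0.08 -0.2 -0.3 0 0 0 -1;0.11 -0.26 -0.4 0 0 0 -1;0.137 -0.315 -0.49 0 0 0 -1;0.137 -0.315 -0.49 0 0 0 -1;0.137 -0.315 -0.49 0 0 0 -1'
python3 - <<'E'
from kp import *
from fit import *
for k in range(2):
    im=get_image("side")
    for t in("lid","knob_grip"): print(t,[(round(r["confidence"],2),toworld("side",r["xyz"]).round(1)) for r in pinpoint(t,"side")[:2]])
d=im.astype(int)[:,:,::-1]-np.load("side.npy").astype(int)
print("knob region diff vs start (dark px)",[(a[250:290,272:330].sum(2)<150).sum() for a in (im.astype(int),np.load("side.npy").astype(int))], (np.abs(d).sum(2)>120)[255:290,280:320].sum())
print(get_obs()["t"],get_obs()["ee_pos"])
E
```

```text
t: 26.9
ee_pos: [418.4, -218.9, 229.7]
orientation: [-2.136, 1.747, -0.776]
ft_force: [-0.1, 1.1, 0.3]
width: 87.7
grasp_force: 0.0
lid [(0.88, array([ 571.3, -253.4,   99.5])), (0.41, array([442.3, 249.6,  -1.6]))]
knob_grip [(0.57, array([ 429.6, -229.3,   93.2]))]
lid [(0.56, array([ 571.6, -255.7,  100.6])), (0.56, array([442.9, 251.7,  -1.8]))]
knob_grip [(0.94, array([ 429.2, -225.8,   94.1])), (0.43, array([ 743.2, -132.6,   -3.6]))]
knob region diff vs start (dark px) [np.int64(428), np.int64(428)] 247
27.2 [ 417.4814252  -218.08531531  227.12634777]
```

```bash
python3 - <<'E'
from h import *
a=get_image("side").astype(int); b=np.load("side.npy").astype(int)
A,B=[(x[250:290,272:330].sum(2)<150) for x in(a,b)]
iou=(A&B).sum()/(A|B).sum(); print("knob IoU",iou)
if iou>.85: print(close_job())
E
```

```text
knob IoU 0.9976635514018691
the job is handed in; nothing more can be done
None
```

The lid is pressed home on the chopper, and the knob was then turned to its stop, held over a second and let go. It is back at rest, and I handed the job in at about 27 s without seeing a verdict.

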